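# Gauge two connector sleeves on a slanted pin and sort them

## Robot

A 6-joint arm with a two-finger parallel gripper is mounted at the origin on the work surface. World frame = base frame: x ahead of the robot, y to its left, z up, the work surface at z = 0. Lengths are in m, angles in rad, forces in N, time in s.
With the tool pointing down it reaches from about 0.35 to 0.85 m from the base axis. Payload 8.1 kg.
Tool frame: the origin (TCP) lies at the centre of the arm's flange, where the gripper is bolted on; the fingertips stand 186 mm ahead of it and the grasp point (between the pads) lies 167 mm ahead of it; z points along the fingers, y is the line along which they close (so a half turn about z gives the same grasp; the last joint's range is limited). The gripper opens to 93 mm and grips with 3 to 60 N. Pads are 15 mm wide; open, the fingers measure 128 mm over their backs; the gripper's body (75 mm by 188 mm) begins 65 mm behind the grasp point.
Start: joints at [-1.41, 0.13, 1.488, -0, 1.523, -0.085], TCP at [0.146, -0.582, 0.405] pointing down, gripper open.
Joint ranges: [-2.96, 2.96], [-0.89, 2.26], [0.02, 2.5], [-1.34, 4.48], [0, 2.73], [-2.66, 2.66]. Speed limits (rad/s): [2.39, 2.39, 2.79, 3.14, 3.14, 3.14].

## Interface

Orientations are given as a rotation vector (axis times angle).
In Python, from plant import read_state, read_camera, camera_params, robot gives the robot as it stands.
- The arm moves only by the tool carry_out, never from a script. Its argument "targets" is a list of rows, each an object of numbers: "hand": the opening in per cent of the stroke, from 0 (shut) to 100 (fully open); "x", "y", "z": the shift along the tool's x, y, z in m; "ax", "ay", "az": the turn, a rotation vector about the tool's x, y, z in rad. In form: [{"hand": .., "x": .., "y": .., "z": .., "ax": .., "ay": .., "az": ..}, ...]. A call has 1 to 8 rows; each row is the pose to reach, as a shift and turn from the pose commanded when the call began, along the tool's axes at that moment; what a row does not reach only later rows make up. A row lasts 1/8 s, in which the tool goes at most 62.5 mm and 10.7 degrees, less where a joint would pass 70% of its speed; a pose out of reach is approached as far as the arm can. A call with a gripper value outside its range is refused whole. The fingers move at their own pace and stop on an object; "newtons" is the grip in N (left out, the last holds). Time passes only in rows, so rows that repeat a pose let the fingers close. It gives the time, the measured TCP pose, the force, the opening and the grip force at its end, in the units of the state.
- read_state(): the state, without advancing time (a new reading comes with each control period).
- read_camera(name): name is "scene" or "top" or "wrist"; returns (picture, depth): 480x640x3 uint8, blue, green, red; 480x640 float32, m along the optical axis (not along the pixel's ray), 0 where there is no reading.
- camera_params(name): a dict with "fx", "fy", "cx", "cy" (pixels), "position" and "rotation" of the camera in the world. Camera axes: x right, y up, looking along -z (the intrinsics and any distortion apply to the point x, -y, -z); pixel columns grow to the right and rows downward; lengths in m; the calibration is good to about 2 mm. A picture is of the moment at which its call begins: read the wrist's pose just before it. camera_params takes no time and is no camera call; for the wrist camera it gives the pose at the moment of the call.
- robot.close_job(): hands the job in; it is judged then, once.
The state is a dict: "t": time; "q": joint angles; "dq": joint speeds; "joint_torque": joint torques, N m; "tool_pos": TCP position; "orientation": TCP orientation; "force": force on the tool from outside, world axes, zero at the start; "wrist_torque": the same for the moment, N m; "opening": finger opening in m; "gripper_force": force on a finger pad.
Only numpy, scipy, OpenCV 4.12 (cv2) and the standard library are available. Lean on these libraries where they do the work, as an engineer would, in place of code of your own. Each camera call takes 0.05 s, during which the arm holds its last target. There are 200 camera calls.

## Task

Two aluminium sleeves, a short one and a long one, stand out on the blue mat for a fit test; the two inside the low grey pen are not part of this job and stay there. Take the short one first: slide it down the slanted gauge pin in the vise, gently, until it will go no further, draw it off again, and stand it upright in the black rectangular tray if it went all the way down to the collar, or in the round steel dish if it stopped partway; only then do the same with the long one. Do not push the bottle, mug or spool about.

Things in the scene. Friction and masses are not known exactly. Their poses are not given: they have to be found in the camera images.
- sleeve_1: Short sleeve: plain aluminium tube standing upright, outside diameter 34 mm, 55 mm long, open at both ends, bore not known beforehand (see gauge_pin). It stands either out on the blue mat (to be tested) or inside the pen (to be left there). Origin: centre of its lower end face, z along its axis.
- sleeve_2: Short sleeve: plain aluminium tube standing upright, outside diameter 34 mm, 55 mm long, open at both ends, bore not known beforehand (see gauge_pin). It stands either out on the blue mat (to be tested) or inside the pen (to be left there). Origin: centre of its lower end face, z along its axis.
- sleeve_3: Long sleeve: plain aluminium tube standing upright, outside diameter 34 mm, 75 mm long, open at both ends, bore not known beforehand (see gauge_pin). It stands either out on the blue mat (to be tested) or inside the pen (to be left there). Origin: centre of its lower end face, z along its axis.
- sleeve_4: Long sleeve: plain aluminium tube standing upright, outside diameter 34 mm, 75 mm long, open at both ends, bore not known beforehand (see gauge_pin). It stands either out on the blue mat (to be tested) or inside the pen (to be left there). Origin: centre of its lower end face, z along its axis.
- gauge_pin: Stepped steel gauge pin clamped in the bench vise, slanting 35 degrees from vertical, free end leaning generally towards the robot. Origin: centre of the upper face of the collar (disc 36 mm across, 6 mm thick) at its root, 95 mm above the bench; z runs along the pin to its free end, y is level. 20 mm diameter up to 30 mm from the collar. A sleeve that fits (bore 22.5 mm) goes down to the collar.
- pin_step (a point): Point on the pin's axis 31 mm from the collar, in the middle of the 45-degree cone (30 to 32.5 mm from the collar) where the pin narrows to a nose of 15 mm diameter. A sleeve that is too tight (bore 17.5 mm) passes over the nose and stops here with its lower end.
- pin_tip (a point): Free end of the pin, on its axis, 52.5 mm from the collar; the nose tapers to 8 mm over its last 3.5 mm.
- vise: Small blue bench vise, fixed: base disc of 110 mm diameter and a neck that carries the tilted head, which holds the pin: 46 mm (x) by 53 mm (y) by 34 mm deep, just under the collar and tilted with the pin. 140 mm high with its pin. Origin: centre of the disc's underside; the collar's centre is at (-23, 0, 95) mm in this frame; the pin leans to its -x.
- pass_tray: Black rectangular tray, fixed, 110 mm (x) by 170 mm (y), walls 22 mm high and 4 mm thick, floor 4 mm above the bench: for sleeves that fit. Origin: centre of its underside.
- reject_dish: Round stainless steel dish, fixed, 166 mm across the rim, 22 mm high, flat inner floor of 142 mm diameter 4 mm above the bench: for sleeves that are too tight. Origin: centre of its underside.
- pen: Low grey rectangular frame without a floor, fixed, 68 mm (x) by 128 mm (y), 20 mm high, in which two spare sleeves stand on the bench, one short and one long. Origin: its centre at bench level.
- wash_bottle: White plastic bottle, 52 mm diameter, 140 mm high, loose bystander standing near a sleeve. Origin: centre of its underside.
- mug: Black mug, 76 mm diameter, 92 mm high, handle on its +y side reaching about 35 mm out, loose bystander. Origin: centre of its underside.
- spool: Solder-wire spool standing on end, 58 mm diameter, 45 mm high, loose bystander near a sleeve. Origin: centre of its underside.

How it is judged:
By the outcome, as a careful person would: the job done as asked, in the order asked, and still so for the second after the job is handed in, with the robot touching nothing.
It also fails if it takes over 72 s, if anything falls off the work surface, if the arm or the gripper's body presses on something with over 40 N, if the wrist force passes 120 N, or if a joint passes its speed limit or range.

## Working session

There is one attempt and no reset: what is moved stays moved. The work goes in short steps, Python scripts to look and compute and a tool call to move; the robot and the scene stay as the last step left them, time stands still between calls to the robot, and variables do not carry over. Pictures are saved under pics/ and viewed, at most 10 in all, crops included, and the job is handed in when it is done.

Besides the shell and the picture viewer there is one more tool, called after "Call:" as name(argument=value, ...) on one line, values as JSON. carry_out: Moves the arm, as the interface text tells. Its arguments: {"type":"object","properties":{"targets":{"type":"array","items":{"type":"object","properties":{"hand":{"type":"number"},"x":{"type":"number"},"y":{"type":"number"},"z":{"type":"number"},"ax":{"type":"number"},"ay":{"type":"number"},"az":{"type":"number"}}}},"newtons":{"type":"number"}},"required":["targets"]}

```bash
ls; mkdir -p pics
python3 - <<'E'
from plant import *
import cv2,numpy as np
print(read_state())
for n in("scene","top"):
    im,d=read_camera(n); cv2.imwrite(f"pics/{n}.png",im); np.save(f"pics/{n}.npy",d); print(n,camera_params(n))
E
```

```text
pics
{'t': 0.0, 'q': array([-1.41038534e+00,  1.31143655e-01,  1.48922212e+00, -1.66179219e-05,
        1.52299503e+00, -8.53985124e-02]), 'dq': array([ 0.00050949,  0.00135055,  0.00136513,  0.00224068, -0.00071558,
       -0.00010481]), 'joint_torque': array([ 1.52650146e-04, -5.59828091e+01, -4.91771865e+01,  7.67512573e-02,
        3.51332570e-02, -1.36798731e-04]), 'tool_pos': array([ 0.14598995, -0.5817467 ,  0.403729  ]), 'orientation': array([-3.11614160e+00, -3.84930025e-01,  1.30126751e-04]), 'force': array([-0.33761973, -0.35600305, -0.49009422]), 'wrist_torque': array([-0.03573964,  0.02231021,  0.00050974]), 'gripper_force': 0.0, 'opening': 0.09314890076479194}
scene {'fx': 549.8804600500824, 'fy': 549.8804600500824, 'cx': 320.7406129238236, 'cy': 238.7544336101899, 'position': array([0.93320283, 0.47654145, 0.9510268 ]), 'rotation': array([0.21602253, 0.78762055, 2.4864501 ])}
top {'fx': 556.9823950461978, 'fy': 556.9823950461978, 'cx': 330.2947195703479, 'cy': 242.06748586282015, 'position': array([ 0.32117517, -0.03789624,  1.37306287]), 'rotation': array([ 0.1879202 , -0.17296765, -1.47689898])}
```

View pics/top.png

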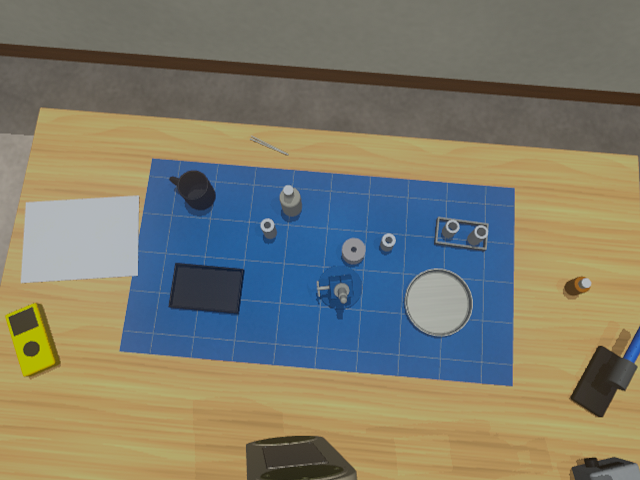

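View pics/scene.png

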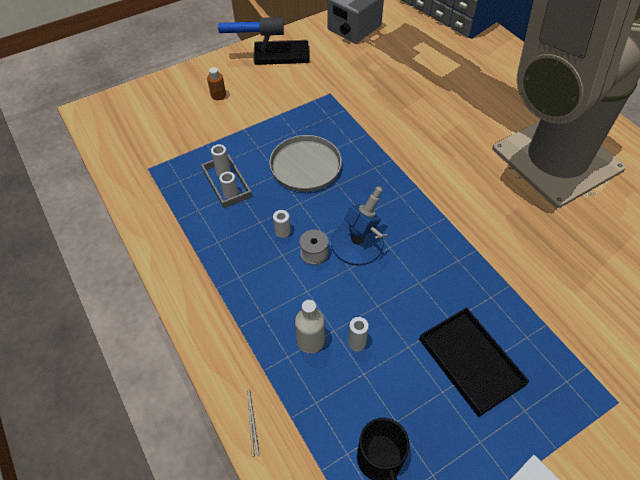

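The top view shows the short sleeve at about (388,241) beside the spool (353,250). The long one is at (267,226) beside the bottle (290,200), the pin is at (342,292), the tray at (207,289) and the dish at (439,303). The pen holds the two spares. Next I'll convert these to positions using depth.

```bash
cat > h.py <<'E'
from plant import *
import cv2,numpy as np
from scipy.spatial.transform import Rotation as R
from scipy.optimize import least_squares
def cloud(d,p):
    v,u=np.mgrid[:480,:640]
    c=np.stack([(u-p["cx"])/p["fx"]*d,-(v-p["cy"])/p["fy"]*d,-d],-1)
    return c@R.from_rotvec(p["rotation"]).as_matrix().T+p["position"]
def circ(P,r=None):
    f=lambda a:np.hypot(P[:,0]-a[0],P[:,1]-a[1])-(a[2] if r is None else r)
    x0=list(P[:,:2].mean(0))+([0.017] if r is None else [])
    return least_squares(f,x0,loss="soft_l1",f_scale=.001).x
E
python3 - <<'E'
from h import *
W={}
for n in("top","scene"):
    d=np.load(f"pics/{n}.npy"); W[n]=cloud(d,camera_params(n)); W[n][d==0]=np.nan
t=W["top"]
for nm,(u,v) in dict(short=(388,241),long=(267,226),spool=(353,250),bottle=(288,190),mug=(196,187),tray=(207,289),dish=(439,303),mat=(240,330),pin=(342,292),pinroot=(340,285)).items():
    print(nm,np.nanmedian(t[v-2:v+3,u-2:u+3].reshape(-1,3),0).round(3))
for n,w in W.items():
    P=w.reshape(-1,3)
    for nm,c,h in(("short",t[241,388],.055),("long",t[226,267],.075)):
        c=c[:2]
        Q=P[(np.hypot(*(P[:,:2]-c).T)<.035)]
        s=Q[(Q[:,2]>.012)]
        s=s[np.hypot(*(s[:,:2]-np.median(s[:,:2],0)).T)<.03]
        top=s[s[:,2]>h-.006]
        print(n,nm,len(s),"zmax",np.percentile(s[:,2],98).round(4),"rimmean",top.mean(0).round(4),(top.min(0)+top.max(0))[:2]/2,np.ptp(top,0).round(3),"circ",circ(s[s[:,2]<h-.006],.017).round(4))
    # pin points
    c=t[292,342]
    Q=P[(np.hypot(*(P[:,:2]-c[:2]).T)<.07)&(P[:,2]>.1)]
    print(n,"pin",len(Q),Q[np.argmax(Q[:,2])].round(4))
    for z in np.arange(.1,.145,.006):
        q=Q[abs(Q[:,2]-z)<.003]
        if len(q):print("  z",z.round(3),len(q),q.mean(0).round(4),np.ptp(q,0).round(3))
    B=P[(np.hypot(*(P[:,:2]-c[:2]-[.05,0]).T)<.075)&(P[:,2]<.016)&(P[:,2]>.005)]
    print("base",len(B),circ(B,.055).round(4) if len(B)>20 else '',(B.min(0)+B.max(0))/2)
E
```

```text
short [ 0.658 -0.155  0.013]
long [0.663 0.149 0.039]
spool [ 0.62  -0.068  0.044]
bottle [0.728 0.096 0.139]
mug [0.76  0.348 0.004]
tray [0.499 0.284 0.004]
dish [ 0.514 -0.29   0.004]
mat [0.406 0.19  0.   ]
pin [ 0.504 -0.049  0.119]
pinroot [ 0.523 -0.043  0.102]
top short 182 zmax 0.0581 rimmean [ 0.6492 -0.1519  0.0537] [ 0.6494356  -0.15241109] [0.033 0.033 0.014] circ [ 0.6496 -0.152 ]
top long 230 zmax 0.0786 rimmean [0.6562 0.143  0.0744] [0.65639128 0.1429431 ] [0.033 0.032 0.012] circ [0.6564 0.1435]
top pin 196 [ 0.4807 -0.0551  0.1428]
  z 0.1 66 [ 0.5248 -0.044   0.1013] [0.03  0.048 0.003]
  z 0.106 30 [ 0.5175 -0.0444  0.1056] [0.031 0.038 0.006]
  z 0.112 11 [ 0.505  -0.0472  0.112 ] [0.024 0.015 0.005]
  z 0.118 19 [ 0.5013 -0.0482  0.1186] [0.019 0.018 0.006]
  z 0.124 22 [ 0.4969 -0.0504  0.1236] [0.015 0.016 0.006]
  z 0.13 12 [ 0.4917 -0.053   0.1306] [0.018 0.014 0.005]
  z 0.136 27 [ 0.4831 -0.0539  0.1363] [0.013 0.014 0.006]
  z 0.142 9 [ 0.4839 -0.0516  0.1406] [0.007 0.007 0.004]
base 861 [ 0.5363 -0.0437] [ 0.55102565 -0.04632651  0.01049099]
scene short 362 zmax 0.0588 rimmean [ 0.6497 -0.1518  0.0553] [ 0.64958938 -0.15280933] [0.035 0.033 0.011] circ [ 0.6487 -0.1544]
scene long 535 zmax 0.0792 rimmean [0.657  0.1434 0.0758] [0.65602153 0.14213067] [0.034 0.034 0.012] circ [0.6555 0.1419]
scene pin 425 [ 0.4854 -0.0551  0.1447]
  z 0.1 111 [ 0.5249 -0.0434  0.1015] [0.036 0.054 0.003]
  z 0.106 118 [ 0.5199 -0.0452  0.1055] [0.043 0.046 0.006]
  z 0.112 31 [ 0.5059 -0.0475  0.1127] [0.021 0.017 0.006]
  z 0.118 37 [ 0.5013 -0.0483  0.1182] [0.022 0.017 0.006]
  z 0.124 40 [ 0.4969 -0.0501  0.1239] [0.019 0.017 0.006]
  z 0.13 32 [ 0.4934 -0.0511  0.1296] [0.02  0.015 0.006]
  z 0.136 26 [ 0.4874 -0.0521  0.136 ] [0.016 0.015 0.006]
  z 0.142 30 [ 0.4842 -0.0528  0.1412] [0.011 0.012 0.006]
base 995 [ 0.5278 -0.0501] [ 0.55357404 -0.04756589  0.01050041]
```

```bash
cat >> h.py <<'E'
def pinfit(P,x0):
    def so(a):
        ax=np.array([-np.sin(.6109)*np.cos(a[2]),-np.sin(.6109)*np.sin(a[2]),np.cos(.6109)])
        v=P-[a[0],a[1],.095+(a[3] if len(a)>3 else 0)]; s=v@ax; return s,np.linalg.norm(v-s[:,None]*ax,axis=1)
    for _ in range(4):
        s,r=so(x0); P0=P; k=(s>.004)&(s<.051)&(r<.0155); P=P[k]
        def f(a):
            s,r=so(a); return r-np.interp(s,[0,.030,.0325,.049,.0525],[.010,.010,.0075,.0075,.004])
        o=least_squares(f,x0,loss="soft_l1",f_scale=.001); x0=o.x; P=P0
    return x0,k.sum(),np.abs(o.fun).mean()
def go(p,Rm,s=None):
    s=s or read_state(); R0=R.from_rotvec(s["orientation"])
    print("shift",(R0.inv().apply(np.array(p)-s["tool_pos"])).round(4),"turn",(R0.inv()*Rm).as_rotvec().round(4))
def tool(zdir,ydir):
    "rotation with tool z = zdir and y closest to ydir"
    z=np.array(zdir,float); z/=np.linalg.norm(z); y=np.array(ydir,float); y-=z*(y@z); y/=np.linalg.norm(y)
    return R.from_matrix(np.stack([np.cross(y,z),y,z],1))
E
python3 - <<'E'
from h import *
A=[]
for n in("top","scene"):
    d=np.load(f"pics/{n}.npy"); P=cloud(d,camera_params(n))[d>0].reshape(-1,3)
    Q=P[(np.hypot(P[:,0]-.5,P[:,1]+.05)<.06)&(P[:,2]>.095)]; A.append(Q)
    x,k,e=pinfit(Q,[.513,-.0455,.23]); print(n,x,k,e)
    for nm,c,r,h in(("spool",(.617,-.068),.029,.045),("bottle",(.728,.096),.026,.1),("mug",(.76,.348),.038,.092)):
        q=P[(np.hypot(P[:,0]-c[0],P[:,1]-c[1])<.05)&(P[:,2]>.02)&(P[:,2]<h-.005)]
        print(nm,circ(q,r).round(3))
x,k,e=pinfit(np.vstack(A),[.513,-.0455,.23]); print(x,k,e)
for y in((.94,.34,0),(-.94,-.34,0)): go([.6497,-.152,.36],tool([0,0,-1],y))
p=camera_params("wrist");s=read_state();R0=R.from_rotvec(s["orientation"])
print("cam in tool",R0.inv().apply(p["position"]-s["tool_pos"]).round(4),(R0.inv()*R.from_rotvec(p["rotation"])).as_matrix().round(3))
E
```

```text
top [ 0.50917628 -0.04806437  0.21874519] 98 0.0010429136519328544
spool [ 0.623 -0.059]
bottle [0.729 0.096]
mug [0.734 0.331]
scene [ 0.51013643 -0.0503588   0.15185724] 219 0.0012552393985588595
spool [ 0.618 -0.076]
bottle [0.727 0.093]
mug [0.736 0.331]
[ 0.5098693  -0.04979878  0.16240436] 317 0.001276417809245653
shift [ 0.5931 -0.2942  0.0444] turn [-1.100e-03 -1.500e-03 -1.672e+00]
shift [ 0.5931 -0.2942  0.0444] turn [-1.4000e-03  1.0000e-03  1.4696e+00]
cam in tool [0.073  0.0005 0.0211] [[ 0.     0.965  0.261]
 [ 1.    -0.    -0.   ]
 [ 0.     0.261 -0.965]]
```

Run:
```python
from h import *
go([.50,-.07,.37],tool([0,0,-1],(.94,.34,0)))
```

```text
shift [ 0.4679 -0.4102  0.0345] turn [-1.100e-03 -1.500e-03 -1.672e+00]
```

Call:
carry_out(targets=[{"hand":60,"x":0.468,"y":-0.41,"z":0.0345,"ax":0,"ay":0,"az":-1.672},{"hand":60,"x":0.468,"y":-0.41,"z":0.0345,"ax":0,"ay":0,"az":-1.672},{"hand":60,"x":0.468,"y":-0.41,"z":0.0345,"ax":0,"ay":0,"az":-1.672},{"hand":60,"x":0.468,"y":-0.41,"z":0.0345,"ax":0,"ay":0,"az":-1.672},{"hand":60,"x":0.468,"y":-0.41,"z":0.0345,"ax":0,"ay":0,"az":-1.672},{"hand":60,"x":0.468,"y":-0.41,"z":0.0345,"ax":0,"ay":0,"az":-1.672},{"hand":60,"x":0.468,"y":-0.41,"z":0.0345,"ax":0,"ay":0,"az":-1.672},{"hand":60,"x":0.468,"y":-0.41,"z":0.0345,"ax":0,"ay":0,"az":-1.672}])

```text
t: 1.1
tool_pos: [0.4308, -0.1696, 0.3768]
orientation: [2.011, 2.413, -0.0]
force: [1.1, -0.7, -0.3]
opening: 0.056
gripper_force: 0.0
```

Run:
```python
from h import *
go([.50,-.07,.37],tool([0,0,-1],(.94,.34,0)))
```

```text
shift [0.0855 0.086  0.0068] turn [ 1.00e-04  2.00e-04 -1.66e-01]
```

Call:
carry_out(targets=[{"hand":60,"x":0.07,"y":0.07,"z":0.0,"az":-0.1},{"hand":60,"x":0.07,"y":0.07,"z":0.0,"az":-0.1},{"hand":60,"x":0.07,"y":0.07,"z":0.0,"az":-0.1},{"hand":60,"x":0.07,"y":0.07,"z":0.0,"az":-0.1}])

```text
schema error: expected keys hand, x, y, z, ax, ay, az
```

Run:
```python
from h import *
p=camera_params("wrist"); im,d=read_camera("wrist"); s=read_state(); print(s["tool_pos"],s["q"])
cv2.imwrite("pics/w1.png",im); np.save("pics/w1.npy",d)
P=cloud(d,p)[d>0].reshape(-1,3)
Q=P[(np.hypot(P[:,0]-.5,P[:,1]+.05)<.06)&(P[:,2]>.095)&(P[:,2]<.15)]
print(pinfit(Q,[.511,-.0475,.2]),pinfit(Q,[.511,-.0475,.2,0]))
for z in np.arange(.105,.145,.005):
    q=Q[abs(Q[:,2]-z)<.0025]; print(z.round(3),len(q),q.mean(0).round(4),np.ptp(q,0).round(3))
go([.6497,-.152,.34],tool([0,0,-1],(.94,.34,0)))
```

```text
[ 0.43364897 -0.16387579  0.37628627] [-0.47380644 -0.23295222  1.89099906  0.0044117   1.48391234 -0.66943523]
(array([ 0.51009662, -0.04917225,  0.20367921]), np.int64(1585), np.float64(0.0006778139787254767)) (array([ 0.51064031, -0.04915164,  0.20930385, -0.00104669]), np.int64(1429), np.float64(0.00036606243961445704))
0.105 297 [ 0.5198 -0.0491  0.1039] [0.035 0.045 0.005]
0.11 91 [ 0.5093 -0.0522  0.1099] [0.011 0.019 0.005]
0.115 141 [ 0.5032 -0.0546  0.1151] [0.022 0.019 0.005]
0.12 240 [ 0.4984 -0.0549  0.1201] [0.016 0.019 0.005]
0.125 307 [ 0.4983 -0.0525  0.1243] [0.017 0.017 0.005]
0.13 171 [ 0.4881 -0.0553  0.1307] [0.02  0.014 0.005]
0.135 471 [ 0.4833 -0.0557  0.1355] [0.016 0.015 0.005]
0.14 318 [ 0.485  -0.0548  0.1386] [0.01  0.011 0.004]
shift [-0.0304  0.2142  0.0367] turn [ 0.0027 -0.0035 -0.1518]
```

View pics/w1.png

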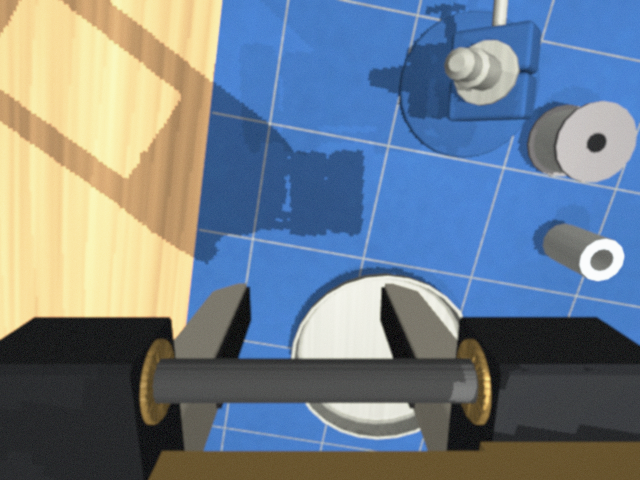

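The wrist view shows the pin at (465,65), the spool at (585,140) and the short sleeve at (602,260). The pin model fits to 0.4 mm: collar (0.5106, -0.0492), azimuth 0.209 rad. Next I'll go above the short sleeve.

Call:
carry_out(targets=[{"hand":60,"x":-0.03,"y":0.21,"z":0.036,"ax":0,"ay":0,"az":-0.15},{"hand":60,"x":-0.03,"y":0.21,"z":0.036,"ax":0,"ay":0,"az":-0.15},{"hand":60,"x":-0.03,"y":0.21,"z":0.036,"ax":0,"ay":0,"az":-0.15},{"hand":60,"x":-0.03,"y":0.21,"z":0.036,"ax":0,"ay":0,"az":-0.15},{"hand":60,"x":-0.03,"y":0.21,"z":0.036,"ax":0,"ay":0,"az":-0.15},{"hand":60,"x":-0.03,"y":0.21,"z":0.036,"ax":0,"ay":0,"az":-0.15}])

```text
t: 1.9
tool_pos: [0.6415, -0.1647, 0.3408]
orientation: [-1.833, -2.55, 0.001]
force: [0.2, -0.3, -0.5]
opening: 0.0557
gripper_force: 0.0
```

```bash
cat >> h.py <<'E'
def look(c,h,r=.017,name=None):
    p=camera_params("wrist"); im,d=read_camera("wrist"); P=cloud(d,p)[d>0].reshape(-1,3)
    if name: cv2.imwrite(f"pics/{name}.png",im)
    q=P[(np.hypot(P[:,0]-c[0],P[:,1]-c[1])<.03)&(P[:,2]>.01)&(P[:,2]<h+.006)]
    top=q[q[:,2]>h-.004]
    H=cv2.minEnclosingCircle((top[:,:2]*1000).astype(np.float32)) if len(top) else None
    print("look n",len(q),len(top),"ztop",np.median(top[:,2]).round(4),"rim circle mm",H,"side circ",circ(q[q[:,2]<h-.004],r).round(4))
E
python3 - <<'E'
from h import *
look((.6497,-.152),.055)
print(read_state()["tool_pos"])
go([.6497,-.152,.208],tool([0,0,-1],(.94,.34,0)))
E
```

```text
look n 2198 1455 ztop 0.0538 rim circle mm ((651.0283813476562, -153.84921264648438), 16.9602108001709) side circ [ 0.6428 -0.1522]
[ 0.6413406  -0.16482986  0.34134084]
shift [0.0095 0.012  0.1333] turn [-0.0003 -0.     -0.0227]
```

Run:
```python
from h import *
go([.6508,-.1535,.206],tool([0,0,-1],(.94,.34,0)))
```

```text
shift [0.0077 0.0126 0.1353] turn [-0.0003 -0.     -0.0227]
```

Call:
carry_out(targets=[{"hand":60,"x":0.0077,"y":0.0126,"z":0.05,"ax":0,"ay":0,"az":-0.0227},{"hand":60,"x":0.0077,"y":0.0126,"z":0.1,"ax":0,"ay":0,"az":-0.0227},{"hand":60,"x":0.0077,"y":0.0126,"z":0.125,"ax":0,"ay":0,"az":-0.0227},{"hand":60,"x":0.0077,"y":0.0126,"z":0.1353,"ax":0,"ay":0,"az":-0.0227},{"hand":60,"x":0.0077,"y":0.0126,"z":0.1353,"ax":0,"ay":0,"az":-0.0227},{"hand":60,"x":0.0077,"y":0.0126,"z":0.1353,"ax":0,"ay":0,"az":-0.0227}])

```text
t: 2.7
tool_pos: [0.6524, -0.1536, 0.2081]
orientation: [1.802, 2.569, 0.002]
force: [1.2, -0.5, 0.3]
opening: 0.0561
gripper_force: 0.0
```

Call:
carry_out(newtons=20, targets=[{"hand":25,"x":0,"y":0,"z":0,"ax":0,"ay":0,"az":0},{"hand":25,"x":0,"y":0,"z":0,"ax":0,"ay":0,"az":0},{"hand":25,"x":0,"y":0,"z":0,"ax":0,"ay":0,"az":0},{"hand":25,"x":0,"y":0,"z":0,"ax":0,"ay":0,"az":0},{"hand":25,"x":0,"y":0,"z":0,"ax":0,"ay":0,"az":0}])

```text
t: 3.32
tool_pos: [0.6519, -0.1533, 0.2063]
orientation: [1.803, 2.572, 0.0]
force: [-2.3, -0.8, 5.4]
opening: 0.0347
gripper_force: 20.0
```

Call:
carry_out(targets=[{"hand":25,"x":0,"y":0,"z":-0.03,"ax":0,"ay":0,"az":0},{"hand":25,"x":0,"y":0,"z":-0.08,"ax":0,"ay":0,"az":0},{"hand":25,"x":0,"y":0,"z":-0.13,"ax":0,"ay":0,"az":0},{"hand":25,"x":0,"y":0,"z":-0.15,"ax":0,"ay":0,"az":0},{"hand":25,"x":0,"y":0,"z":-0.15,"ax":0,"ay":0,"az":0}])

```text
t: 3.95
tool_pos: [0.6521, -0.1533, 0.3567]
orientation: [1.802, 2.57, 0.001]
force: [0.4, -0.1, -1.5]
opening: 0.0342
gripper_force: 20.0
```

```bash
cat >> h.py <<'E'
def held(name=None):
    s=read_state(); p=camera_params("wrist"); im,d=read_camera("wrist")
    if name: cv2.imwrite(f"pics/{name}.png",im)
    P=R.from_rotvec(s["orientation"]).inv().apply(cloud(d,p)[d>0].reshape(-1,3)-s["tool_pos"])
    q=P[(abs(P[:,0])<.03)&(abs(P[:,1])<.0165)&(P[:,2]>.13)&(P[:,2]<.25)]
    for z in np.arange(.145,.24,.01):
        k=q[abs(q[:,2]-z)<.005]
        if len(k)>5: print("toolz",z.round(3),len(k),"ymean",k[:,1].mean().round(4),"xmax",np.percentile(k[:,0],97).round(4),"circ",circ(k,.017).round(4))
    print("zmax",np.percentile(q[:,2],99.5).round(4)); return P
C=np.array([.5106,-.0492,.0945]); PSI=.209
AX=np.array([-np.sin(.6109)*np.cos(PSI),-np.sin(.6109)*np.sin(PSI),np.cos(.6109)])
def onpin(s,L,off=(0,0)):
    "TCP pose with the sleeve's lower end s metres up the pin; L = TCP to lower end; off = sleeve centre in tool xy"
    Rm=tool(-AX,(.94,.34,0)); return C+AX*(s+L)-Rm.apply([off[0],off[1],0]),Rm
E
python3 - <<'E'
from h import *
held("w2"); print(read_state()["force"])
p,Rm=onpin(.075,.2063); print(p); go(p,Rm)
E
```

```text
toolz 0.145 124 ymean -0.0161 xmax 0.0071 circ [ 0.0025 -0.0329]
toolz 0.155 4347 ymean 0.0003 xmax 0.0164 circ [-0.0023  0.0009]
toolz 0.165 1402 ymean 0.0001 xmax 0.0167 circ [0.0015 0.0003]
toolz 0.175 1095 ymean 0.0003 xmax 0.0167 circ [0.0009 0.0006]
toolz 0.185 780 ymean 0.0001 xmax 0.0167 circ [0.0003 0.0009]
toolz 0.195 435 ymean 0.0007 xmax 0.0167 circ [-0.0004  0.0011]
toolz 0.205 215 ymean 0.0013 xmax 0.0168 circ [-0.0004  0.0011]
zmax 0.2044
[ 0.00330022  0.35977895 -1.18386517]
[ 0.3527562  -0.08267823  0.32492186]
shift [ 0.168  -0.2569  0.0298] turn [-0.6045 -0.0939 -0.0286]
```

View pics/w2.png

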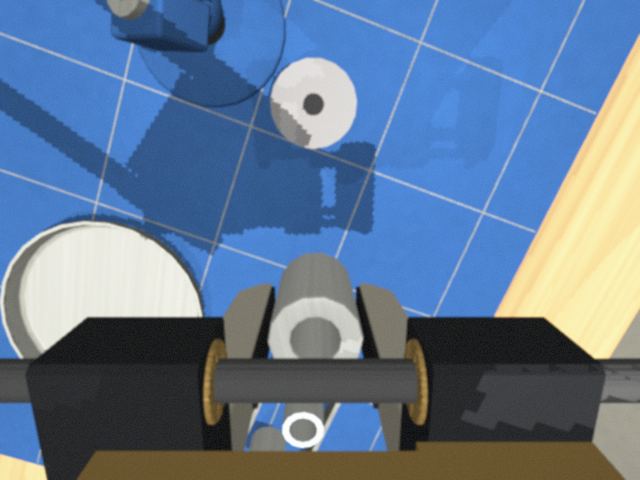

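Run:
```python
from h import *
p,Rm=onpin(.075,.2063,(-.0003,.0005)); p[2]+=.04; go(p,Rm)
```

```text
shift [ 0.1683 -0.2573 -0.0099] turn [-0.6045 -0.0939 -0.0286]
```

Call:
carry_out(targets=[{"hand":25,"x":0.04,"y":-0.04,"z":-0.03,"ax":-0.15,"ay":-0.024,"az":-0.007},{"hand":25,"x":0.168,"y":-0.257,"z":-0.01,"ax":-0.6045,"ay":-0.094,"az":-0.0286},{"hand":25,"x":0.168,"y":-0.257,"z":-0.01,"ax":-0.6045,"ay":-0.094,"az":-0.0286},{"hand":25,"x":0.168,"y":-0.257,"z":-0.01,"ax":-0.6045,"ay":-0.094,"az":-0.0286},{"hand":25,"x":0.168,"y":-0.257,"z":-0.01,"ax":-0.6045,"ay":-0.094,"az":-0.0286},{"hand":25,"x":0.168,"y":-0.257,"z":-0.01,"ax":-0.6045,"ay":-0.094,"az":-0.0286},{"hand":25,"x":0.168,"y":-0.257,"z":-0.01,"ax":-0.6045,"ay":-0.094,"az":-0.0286},{"hand":25,"x":0.168,"y":-0.257,"z":-0.01,"ax":-0.6045,"ay":-0.094,"az":-0.0286}])

```text
t: 5.0
tool_pos: [0.3584, -0.0855, 0.3648]
orientation: [1.494, 2.198, 0.604]
force: [0.4, -0.3, -0.7]
opening: 0.0347
gripper_force: 20.0
```

Run:
```python
from h import *
s=read_state(); print(s["q"].round(3),s["force"])
p,Rm=onpin(.06,.2063,(-.0003,.0005)); go(p,Rm)
```

```text
[-0.596 -0.89   2.401  0.456  1.219 -1.041] [ 0.43972537 -0.34046824 -0.67480021]
shift [ 0.0085 -0.0263  0.0449] turn [-0.0025 -0.003  -0.001 ]
```

Call:
carry_out(targets=[{"hand":25,"x":0.003,"y":-0.009,"z":0.015,"ax":0,"ay":0,"az":0},{"hand":25,"x":0.0085,"y":-0.0263,"z":0.035,"ax":-0.0025,"ay":-0.003,"az":0},{"hand":25,"x":0.0085,"y":-0.0263,"z":0.045,"ax":-0.0025,"ay":-0.003,"az":0},{"hand":25,"x":0.0085,"y":-0.0263,"z":0.045,"ax":-0.0025,"ay":-0.003,"az":0},{"hand":25,"x":0.0085,"y":-0.0263,"z":0.045,"ax":-0.0025,"ay":-0.003,"az":0}])

```text
t: 5.62
tool_pos: [0.361, -0.0806, 0.3144]
orientation: [1.49, 2.195, 0.604]
force: [-0.2, -0.3, -0.3]
opening: 0.0343
gripper_force: 20.0
```

Run:
```python
from h import *
s=read_state(); print(s["q"].round(3),s["force"],s["tool_pos"])
p,Rm=onpin(.06,.2063,(-.0003,.0005)); print(p);go(p,Rm)
held("w3")
```

```text
[-0.575 -0.867  2.482  0.47   1.112 -1.075] [-0.19196336 -0.26440221 -0.2828669 ] [ 0.36099735 -0.08059006  0.31437251]
[ 0.36069381 -0.08077781  0.31232334]
shift [ 0.0001 -0.0015  0.0015] turn [0.0015 0.0007 0.0013]
toolz 0.155 4181 ymean 0.0002 xmax 0.0165 circ [-0.0025  0.0002]
toolz 0.165 1356 ymean 0.0001 xmax 0.0168 circ [0.0051 0.007 ]
toolz 0.175 1052 ymean 0.0003 xmax 0.0168 circ [ 0.0009 -0.0001]
toolz 0.185 753 ymean 0.0 xmax 0.0168 circ [0.0004 0.0003]
toolz 0.195 446 ymean 0.0002 xmax 0.0169 circ [-0.0003  0.0002]
toolz 0.205 236 ymean 0.0 xmax 0.0168 circ [-0.0003  0.0002]
toolz 0.235 130 ymean -0.0023 xmax 0.0098 circ [-0.0082 -0.0002]
zmax 0.247
```

View pics/w3.png

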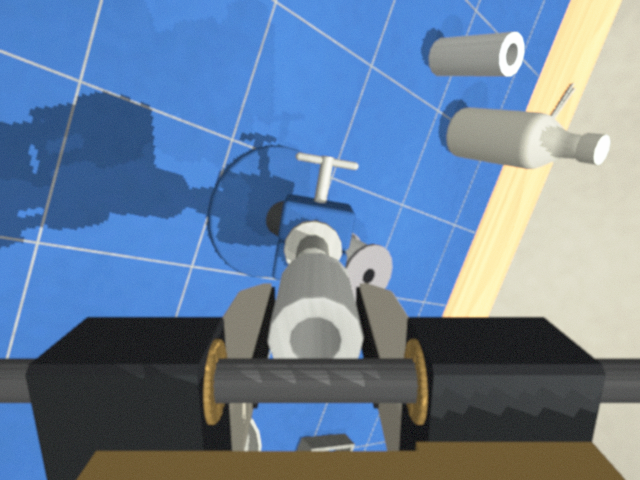

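Run:
```python
from h import *
s=read_state();p=camera_params("wrist"); im,d=read_camera("wrist"); P=cloud(d,p)[d>0].reshape(-1,3)
T=R.from_rotvec(s["orientation"]).inv().apply(P-s["tool_pos"])
k=(np.hypot(P[:,0]-.5,P[:,1]+.05)<.06)&(P[:,2]>.095)&(T[:,2]>.222)
Q=P[k]; print(len(Q),pinfit(Q,[.5106,-.0492,.209,-.0005]))
for z in np.arange(.226,.262,.005):
    q=T[k][abs(T[k][:,2]-z)<.0025]; q=q[np.hypot(q[:,0],q[:,1])<.016]
    if len(q)>5: print(z.round(3),len(q),(np.percentile(q[:,1],2)+np.percentile(q[:,1],98))/2,np.percentile(q[:,0],98))
p,Rm=onpin(.035,.2063,(-.0003,.0003)); go(p,Rm)
```

```text
1678 (array([ 5.10379833e-01, -4.93582098e-02,  2.31431509e-01, -7.76204649e-05]), np.int64(461), np.float64(0.0002745741332609794))
0.236 110 -0.002192260692010881 0.009967052793941842
0.241 82 -0.0015187050371166994 0.01018546114822802
0.246 77 -0.0014232061048277808 0.010063204910621768
0.251 72 -0.0013201670617991098 0.010005847002709988
0.256 67 -0.0016384947034025635 0.009985708095214806
0.261 54 -0.0009547963984392303 0.010150931416139722
shift [ 0.0002 -0.0012  0.0266] turn [0.0015 0.0011 0.0011]
```

Call:
carry_out(targets=[{"hand":25,"x":0,"y":-0.0015,"z":0.004,"ax":0,"ay":0,"az":0},{"hand":25,"x":0,"y":-0.0015,"z":0.008,"ax":0,"ay":0,"az":0},{"hand":25,"x":0,"y":-0.0015,"z":0.012,"ax":0,"ay":0,"az":0},{"hand":25,"x":0,"y":-0.0015,"z":0.016,"ax":0,"ay":0,"az":0},{"hand":25,"x":0,"y":-0.0015,"z":0.02,"ax":0,"ay":0,"az":0},{"hand":25,"x":0,"y":-0.0015,"z":0.024,"ax":0,"ay":0,"az":0},{"hand":25,"x":0,"y":-0.0015,"z":0.024,"ax":0,"ay":0,"az":0}])

```text
t: 6.6
tool_pos: [0.373, -0.0781, 0.2925]
orientation: [1.491, 2.195, 0.604]
force: [0.3, 0.3, -1.2]
opening: 0.0341
gripper_force: 20.0
```

Run:
```python
from h import *
s=read_state(); print(s["q"].round(3),"F tool",R.from_rotvec(s["orientation"]).inv().apply(s["force"]).round(2),s["wrist_torque"].round(2))
p,Rm=onpin(0,.2063,(-.0003,.0003)); go(p,Rm)
```

```text
[-0.545 -0.79   2.483  0.476  1.03  -1.083] F tool [ 0.33 -0.35  1.17] [-0.05  0.19 -0.  ]
shift [-0.0002  0.0012  0.0366] turn [ 0.0003 -0.0003  0.0002]
```

Call:
carry_out(targets=[{"hand":25,"x":0,"y":0,"z":0.002,"ax":0,"ay":0,"az":0},{"hand":25,"x":0,"y":0,"z":0.004,"ax":0,"ay":0,"az":0},{"hand":25,"x":0,"y":0,"z":0.006,"ax":0,"ay":0,"az":0},{"hand":25,"x":0,"y":0,"z":0.008,"ax":0,"ay":0,"az":0},{"hand":25,"x":0,"y":0,"z":0.008,"ax":0,"ay":0,"az":0}])

```text
t: 7.22
tool_pos: [0.3778, -0.0779, 0.2882]
orientation: [1.489, 2.194, 0.602]
force: [-18.5, -2.6, 16.2]
opening: 0.0342
gripper_force: 20.0
```

```bash
cat >> h.py <<'E'
def ft(L=.2063,off=(-.0003,.0003)):
    s=read_state(); print(s["t"],s["q"].round(3),"F tool",R.from_rotvec(s["orientation"]).inv().apply(s["force"]).round(2),s["wrist_torque"].round(2))
    p,Rm=onpin(0,L,off); go(p,Rm,s)
E
python3 -c "
from h import *
ft()"
```

```text
7.225 [-0.534 -0.764  2.478  0.477  1.004 -1.085] F tool [  2.25  -5.65 -24.01] [-0.2   1.33  0.14]
shift [ 0.0009 -0.      0.0303] turn [0.0011 0.0022 0.0021]
```

Run:
```python
from h import *
R0=R.from_rotvec(read_state()["orientation"]); print(R0.inv().apply([0,0,.06]).round(4))
for n in("w1",):
    im=cv2.imread(f"pics/{n}.png"); cv2.imwrite("pics/z.png",np.hstack([cv2.resize(im[230:290,570:630],(390,390),interpolation=0),cv2.resize(cv2.imread("pics/w3.png")[24:84,482:542],(390,390),interpolation=0)]))
d=np.load("pics/top.npy"); P=cloud(d,camera_params("top"))[d>0].reshape(-1,3)
for c,h in(((.514,-.29),.1),((.499,.284),.1)):
    q=P[(abs(P[:,0]-c[0])<h)&(abs(P[:,1]-c[1])<h)&(P[:,2]>.016)&(P[:,2]<.026)]; print((np.percentile(q,1,axis=0)+np.percentile(q,99,axis=0))/2,np.ptp(q,0))
```

```text
[-0.0059  0.034  -0.0491]
[ 0.51407845 -0.28626372  0.02074967] [0.16369843 0.16435694 0.00963735]
[0.49991335 0.28256449 0.02105124] [0.11108348 0.17138068 0.00984318]
```

View pics/z.png

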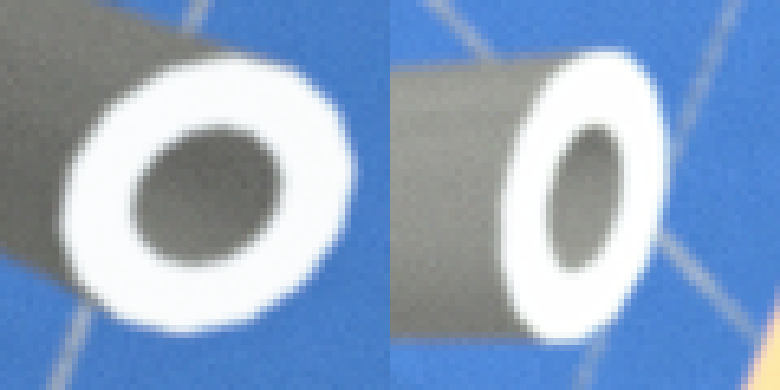

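The crop shows both bores looking alike at about half the outside diameter, so appearance alone won't decide it. I'll confirm the stop with a gentle lateral wiggle to rule out misalignment.

Call:
carry_out(targets=[{"hand":25,"x":0.0012,"y":0,"z":0,"ax":0,"ay":0,"az":0},{"hand":25,"x":0.0012,"y":0.0012,"z":0,"ax":0,"ay":0,"az":0},{"hand":25,"x":0,"y":0.0012,"z":0,"ax":0,"ay":0,"az":0},{"hand":25,"x":-0.0012,"y":0.0012,"z":0,"ax":0,"ay":0,"az":0},{"hand":25,"x":-0.0012,"y":0,"z":0,"ax":0,"ay":0,"az":0},{"hand":25,"x":-0.0012,"y":-0.0012,"z":0,"ax":0,"ay":0,"az":0},{"hand":25,"x":0.0,"y":-0.0012,"z":0,"ax":0,"ay":0,"az":0},{"hand":25,"x":0,"y":0,"z":0,"ax":0,"ay":0,"az":0}])

```text
t: 8.22
tool_pos: [0.3778, -0.0779, 0.288]
orientation: [1.489, 2.193, 0.602]
force: [-16.3, -3.4, 12.7]
opening: 0.0344
gripper_force: 20.0
```

Run:
```python
from h import *
ft(); held()
```

```text
8.225 [-0.534 -0.764  2.478  0.478  1.003 -1.085] F tool [  1.09  -6.18 -19.95] [-0.51  1.32 -0.16]
shift [ 0.0009 -0.      0.0301] turn [0.0017 0.0028 0.0019]
toolz 0.145 17 ymean -0.0053 xmax 0.0135 circ [-0.0035  0.0018]
toolz 0.155 4362 ymean 0.0002 xmax 0.0167 circ [-0.002   0.0002]
toolz 0.165 1373 ymean 0.0001 xmax 0.0171 circ [0.0015 0.0003]
toolz 0.175 1080 ymean 0.0001 xmax 0.0173 circ [0.0014 0.0003]
toolz 0.185 696 ymean -0.0001 xmax 0.0175 circ [0.0007 0.0001]
toolz 0.195 458 ymean 0.0 xmax 0.0177 circ [0.0005 0.    ]
toolz 0.205 185 ymean -0.0 xmax 0.0178 circ [ 0.0006 -0.    ]
toolz 0.225 18 ymean -0.0014 xmax 0.011 circ [-0.0061  0.0004]
toolz 0.235 1180 ymean -0.0001 xmax 0.0183 circ [-0.0023 -0.0001]
zmax 0.2467
```

It stayed put under 20 N through the whole circle, stopped at the step, so the short sleeve is too tight and goes in the dish. Drawing it off now.

Call:
carry_out(targets=[{"hand":25,"x":0,"y":0,"z":-0.01,"ax":0,"ay":0,"az":0},{"hand":25,"x":0,"y":0,"z":-0.02,"ax":0,"ay":0,"az":0},{"hand":25,"x":0,"y":0,"z":-0.03,"ax":0,"ay":0,"az":0},{"hand":25,"x":-0.003,"y":0.016,"z":-0.055,"ax":0,"ay":0,"az":0},{"hand":25,"x":-0.006,"y":0.034,"z":-0.08,"ax":0,"ay":0,"az":0},{"hand":25,"x":-0.006,"y":0.034,"z":-0.08,"ax":0,"ay":0,"az":0}])

```text
t: 9.02
tool_pos: [0.361, -0.0817, 0.3738]
orientation: [1.489, 2.193, 0.604]
force: [0.1, -0.7, -1.8]
opening: 0.0345
gripper_force: 20.0
```

Run:
```python
from h import *
s=read_state(); print(s["q"].round(3),s["force"])
go([.512,-.31,.36],tool([0,0,-1],(.94,.34,0)))
```

```text
[-0.579 -0.893  2.388  0.448  1.22  -1.021] [ 0.14565451 -0.71865084 -1.83933304]
shift [-0.2634  0.0302  0.0695] turn [0.6058 0.0954 0.03  ]
```

Call:
carry_out(targets=[{"hand":25,"x":-0.263,"y":0.03,"z":0.0695,"ax":0.606,"ay":0.0954,"az":0.03},{"hand":25,"x":-0.263,"y":0.03,"z":0.0695,"ax":0.606,"ay":0.0954,"az":0.03},{"hand":25,"x":-0.263,"y":0.03,"z":0.0695,"ax":0.606,"ay":0.0954,"az":0.03},{"hand":25,"x":-0.263,"y":0.03,"z":0.0695,"ax":0.606,"ay":0.0954,"az":0.03},{"hand":25,"x":-0.263,"y":0.03,"z":0.0695,"ax":0.606,"ay":0.0954,"az":0.03},{"hand":25,"x":-0.263,"y":0.03,"z":0.0695,"ax":0.606,"ay":0.0954,"az":0.03},{"hand":25,"x":-0.263,"y":0.03,"z":0.0695,"ax":0.606,"ay":0.0954,"az":0.03}])

```text
t: 9.9
tool_pos: [0.5112, -0.3099, 0.3546]
orientation: [-1.802, -2.565, 0.0]
force: [-0.7, 0.5, -0.9]
opening: 0.0345
gripper_force: 20.0
```

Run:
```python
from h import *
s=read_state(); print(s["q"].round(3),s["force"])
held()
go([.512,-.31,.217],tool([0,0,-1],(.94,.34,0)))
```

```text
[-0.631  0.155  1.553 -0.     1.44  -0.977] [-0.65181339  0.49830495 -0.91267383]
toolz 0.145 170 ymean -0.0112 xmax 0.0152 circ [-0.0024 -0.    ]
toolz 0.155 4458 ymean 0.0004 xmax 0.0166 circ [-0.0019  0.001 ]
toolz 0.165 1433 ymean 0.0002 xmax 0.017 circ [0.0015 0.0005]
toolz 0.175 1120 ymean 0.0002 xmax 0.0172 circ [0.0012 0.0008]
toolz 0.185 715 ymean -0.0 xmax 0.0174 circ [0.0007 0.0009]
toolz 0.195 467 ymean 0.0009 xmax 0.0176 circ [0.0004 0.001 ]
toolz 0.205 173 ymean 0.0004 xmax 0.0177 circ [0.0005 0.001 ]
zmax 0.203
shift [-0.0019  0.0012  0.1384] turn [-0.0034 -0.0049 -0.0003]
```

Call:
carry_out(targets=[{"hand":25,"x":-0.002,"y":0.001,"z":0.05,"ax":0,"ay":0,"az":0},{"hand":25,"x":-0.002,"y":0.001,"z":0.1,"ax":0,"ay":0,"az":0},{"hand":25,"x":-0.002,"y":0.001,"z":0.13,"ax":0,"ay":0,"az":0},{"hand":25,"x":-0.002,"y":0.001,"z":0.139,"ax":0,"ay":0,"az":0},{"hand":25,"x":-0.002,"y":0.001,"z":0.143,"ax":0,"ay":0,"az":0},{"hand":25,"x":-0.002,"y":0.001,"z":0.143,"ax":0,"ay":0,"az":0}])

```text
t: 10.7
tool_pos: [0.5132, -0.3108, 0.2156]
orientation: [-1.804, -2.571, 0.0]
force: [0.1, 0.6, -0.4]
opening: 0.0349
gripper_force: 20.0
```

Call:
carry_out(targets=[{"hand":25,"x":0,"y":0,"z":0.001,"ax":0,"ay":0,"az":0},{"hand":25,"x":0,"y":0,"z":0.001,"ax":0,"ay":0,"az":0}])

```text
t: 10.95
tool_pos: [0.513, -0.3108, 0.2137]
orientation: [-1.803, -2.57, 0.001]
force: [-0.1, -0.2, -0.7]
opening: 0.0346
gripper_force: 20.0
```

Call:
carry_out(targets=[{"hand":25,"x":0,"y":0,"z":0.001,"ax":0,"ay":0,"az":0},{"hand":25,"x":0,"y":0,"z":0.002,"ax":0,"ay":0,"az":0},{"hand":25,"x":0,"y":0,"z":0.003,"ax":0,"ay":0,"az":0},{"hand":25,"x":0,"y":0,"z":0.003,"ax":0,"ay":0,"az":0}])

```text
t: 11.45
tool_pos: [0.5127, -0.3106, 0.2097]
orientation: [-1.802, -2.569, 0.0]
force: [-0.2, -0.2, -1.0]
opening: 0.0344
gripper_force: 20.0
```

Call:
carry_out(targets=[{"hand":25,"x":0,"y":0,"z":0.001,"ax":0,"ay":0,"az":0},{"hand":25,"x":0,"y":0,"z":0.001,"ax":0,"ay":0,"az":0}])

```text
t: 11.7
tool_pos: [0.5128, -0.3106, 0.2095]
orientation: [-1.803, -2.569, 0.001]
force: [-2.5, 1.7, 4.6]
opening: 0.0345
gripper_force: 20.0
```

Call:
carry_out(targets=[{"hand":55,"x":0,"y":0,"z":0,"ax":0,"ay":0,"az":0},{"hand":55,"x":0,"y":0,"z":0,"ax":0,"ay":0,"az":0},{"hand":55,"x":0,"y":0,"z":0,"ax":0,"ay":0,"az":0},{"hand":55,"x":0,"y":0,"z":-0.02,"ax":0,"ay":0,"az":0},{"hand":55,"x":0,"y":0,"z":-0.07,"ax":0,"ay":0,"az":0},{"hand":55,"x":0,"y":0,"z":-0.12,"ax":0,"ay":0,"az":0},{"hand":55,"x":0,"y":0,"z":-0.15,"ax":0,"ay":0,"az":0},{"hand":55,"x":0,"y":0,"z":-0.15,"ax":0,"ay":0,"az":0}])

```text
t: 12.7
tool_pos: [0.514, -0.3114, 0.3641]
orientation: [1.802, 2.568, -0.001]
force: [0.6, -0.4, -0.3]
opening: 0.0509
gripper_force: 0.0
```

Run:
```python
from h import *
look((.513,-.311),.059)
p=[.60,.12,.37]
for y in((.55,.84,0),(-.55,-.84,0)): go(p,tool([0,0,-1],y))
```

```text
look n 1959 1256 ztop 0.0578 rim circle mm ((512.626708984375, -309.03033447265625), 16.881616592407227) side circ [ 0.5173 -0.3019]
shift [ 0.3759  0.228  -0.009 ] turn [-1.000e-04  9.000e-04 -6.439e-01]
shift [ 0.3759  0.228  -0.009 ] turn [1.2000e-03 2.0000e-04 2.4977e+00]
```

Run:
```python
from h import *
go([.656,.143,.37],tool([0,0,-1],(.55,.84,0)))
```

```text
shift [ 0.3785  0.2885 -0.009 ] turn [-1.000e-04  9.000e-04 -6.439e-01]
```

Call:
carry_out(targets=[{"hand":55,"x":0.3785,"y":0.2885,"z":-0.009,"ax":0,"ay":0,"az":-0.644},{"hand":55,"x":0.3785,"y":0.2885,"z":-0.009,"ax":0,"ay":0,"az":-0.644},{"hand":55,"x":0.3785,"y":0.2885,"z":-0.009,"ax":0,"ay":0,"az":-0.644},{"hand":55,"x":0.3785,"y":0.2885,"z":-0.009,"ax":0,"ay":0,"az":-0.644},{"hand":55,"x":0.3785,"y":0.2885,"z":-0.009,"ax":0,"ay":0,"az":-0.644},{"hand":55,"x":0.3785,"y":0.2885,"z":-0.009,"ax":0,"ay":0,"az":-0.644},{"hand":55,"x":0.3785,"y":0.2885,"z":-0.009,"ax":0,"ay":0,"az":-0.644},{"hand":55,"x":0.3785,"y":0.2885,"z":-0.009,"ax":0,"ay":0,"az":-0.644}])

```text
t: 13.75
tool_pos: [0.6554, 0.1463, 0.366]
orientation: [-0.893, -3.006, 0.0]
force: [0.2, -1.2, -0.3]
opening: 0.0511
gripper_force: 0.0
```

Call:
carry_out(targets=[{"hand":55,"x":0.015,"y":0.012,"z":0,"ax":0,"ay":0,"az":0},{"hand":55,"x":0.015,"y":0.012,"z":0,"ax":0,"ay":0,"az":0},{"hand":55,"x":0.015,"y":0.012,"z":0,"ax":0,"ay":0,"az":0}])

```text
t: 14.12
tool_pos: [0.6494, 0.1601, 0.3678]
orientation: [-0.898, -3.007, 0.0]
force: [-0.1, 0.6, 0.6]
opening: 0.051
gripper_force: 0.0
```

Run:
```python
from h import *
s=read_state();print(s["tool_pos"],s["q"].round(3))
look((.6562,.143),.075)
go([.6562,.143,.225],tool([0,0,-1],(.55,.84,0)))
```

```text
[0.64942124 0.16007676 0.3677877 ] [ 1.650e-01  3.350e-01  1.320e+00  1.000e-03  1.491e+00 -8.260e-01]
look n 2471 1306 ztop 0.0737 rim circle mm ((657.677734375, 143.0681610107422), 16.944194793701172) side circ [0.6574 0.1432]
shift [-0.0152 -0.0103  0.1431] turn [-0.0008 -0.0032 -0.0015]
```

Run:
```python
from h import *
go([.6575,.143,.212],tool([0,0,-1],(.56,.83,0)))
```

```text
shift [-0.0164 -0.0096  0.156 ] turn [-0.0008 -0.0032  0.0123]
```

Call:
carry_out(targets=[{"hand":55,"x":-0.0164,"y":-0.0096,"z":0.03,"ax":0,"ay":-0.003,"az":0.012},{"hand":55,"x":-0.0164,"y":-0.0096,"z":0.07,"ax":0,"ay":-0.003,"az":0.012},{"hand":55,"x":-0.0164,"y":-0.0096,"z":0.12,"ax":0,"ay":-0.003,"az":0.012},{"hand":55,"x":-0.0164,"y":-0.0096,"z":0.15,"ax":0,"ay":-0.003,"az":0.012},{"hand":55,"x":-0.0164,"y":-0.0096,"z":0.156,"ax":0,"ay":-0.003,"az":0.012},{"hand":55,"x":-0.0164,"y":-0.0096,"z":0.156,"ax":0,"ay":-0.003,"az":0.012},{"hand":55,"x":-0.0164,"y":-0.0096,"z":0.156,"ax":0,"ay":-0.003,"az":0.012}])

```text
t: 15.05
tool_pos: [0.6588, 0.1445, 0.2147]
orientation: [0.916, 3.002, 0.002]
force: [0.0, 0.0, 0.3]
opening: 0.0513
gripper_force: 0.0
```

Call:
carry_out(newtons=20, targets=[{"hand":25,"x":0,"y":0,"z":0,"ax":0,"ay":0,"az":0},{"hand":25,"x":0,"y":0,"z":0,"ax":0,"ay":0,"az":0},{"hand":25,"x":0,"y":0,"z":0,"ax":0,"ay":0,"az":0},{"hand":25,"x":0,"y":0,"z":0,"ax":0,"ay":0,"az":0},{"hand":25,"x":0,"y":0,"z":0,"ax":0,"ay":0,"az":0}])

```text
t: 15.68
tool_pos: [0.6581, 0.1447, 0.2131]
orientation: [0.915, 3.004, 0.0]
force: [-1.4, -0.8, 6.1]
opening: 0.0336
gripper_force: 20.0
```

Call:
carry_out(targets=[{"hand":25,"x":0,"y":0,"z":-0.03,"ax":0,"ay":0,"az":0},{"hand":25,"x":0,"y":0,"z":-0.08,"ax":0,"ay":0,"az":0},{"hand":25,"x":0,"y":0,"z":-0.13,"ax":0,"ay":0,"az":0},{"hand":25,"x":0,"y":0,"z":-0.17,"ax":0,"ay":0,"az":0},{"hand":25,"x":0,"y":0,"z":-0.17,"ax":0,"ay":0,"az":0},{"hand":25,"x":0,"y":0,"z":-0.17,"ax":0,"ay":0,"az":0}])

```text
t: 16.42
tool_pos: [0.6575, 0.1448, 0.3806]
orientation: [-0.915, -3.003, 0.001]
force: [-0.5, -0.3, -1.3]
opening: 0.034
gripper_force: 20.0
```

Run:
```python
from h import *
held()
L=.212
for y in ((.94,.34,0),(.56,.83,0)):
    Rm=tool(-AX,y); p=C+AX*(.058+L)+[0,0,.035]; print(p); go(p,Rm)
```

```text
toolz 0.145 1591 ymean -0.0002 xmax 0.016 circ [-0.0014  0.0006]
toolz 0.155 1379 ymean 0.0 xmax 0.016 circ [-0.0007  0.0005]
toolz 0.165 1198 ymean -0.0002 xmax 0.016 circ [-0.0003  0.0004]
toolz 0.175 738 ymean -0.0006 xmax 0.016 circ [-0.0011  0.0005]
toolz 0.185 542 ymean -0.0001 xmax 0.016 circ [-0.0011  0.0005]
toolz 0.195 455 ymean 0.0005 xmax 0.0161 circ [-0.0011  0.0005]
toolz 0.205 387 ymean 0.0003 xmax 0.0162 circ [-0.0011  0.0005]
toolz 0.215 71 ymean 0.0013 xmax 0.016 circ [-0.0012  0.0005]
zmax 0.2108
[ 0.35909689 -0.08133339  0.35066567]
shift [ 0.1214 -0.3539  0.0302] turn [-0.5563 -0.2823  0.5828]
[ 0.35909689 -0.08133339  0.35066567]
shift [ 0.1214 -0.3539  0.0302] turn [-0.4198 -0.4493 -0.0944]
```

Call:
carry_out(targets=[{"hand":25,"x":0.121,"y":-0.354,"z":0.03,"ax":-0.556,"ay":-0.282,"az":0.583},{"hand":25,"x":0.121,"y":-0.354,"z":0.03,"ax":-0.556,"ay":-0.282,"az":0.583},{"hand":25,"x":0.121,"y":-0.354,"z":0.03,"ax":-0.556,"ay":-0.282,"az":0.583},{"hand":25,"x":0.121,"y":-0.354,"z":0.03,"ax":-0.556,"ay":-0.282,"az":0.583},{"hand":25,"x":0.121,"y":-0.354,"z":0.03,"ax":-0.556,"ay":-0.282,"az":0.583},{"hand":25,"x":0.121,"y":-0.354,"z":0.03,"ax":-0.556,"ay":-0.282,"az":0.583},{"hand":25,"x":0.121,"y":-0.354,"z":0.03,"ax":-0.556,"ay":-0.282,"az":0.583},{"hand":25,"x":0.121,"y":-0.354,"z":0.03,"ax":-0.556,"ay":-0.282,"az":0.583}])

```text
t: 17.48
tool_pos: [0.3591, -0.0824, 0.3496]
orientation: [1.497, 2.193, 0.605]
force: [0.6, -0.5, -1.0]
opening: 0.034
gripper_force: 20.0
```

```bash
sed -i 's/PSI=.209/PSI=.218/' h.py
python3 - <<'E'
from h import *
s=read_state(); print(s["q"].round(3),s["force"])
p,Rm=onpin(.057,.2131,(-.0011,.0003)); print(p); go(p,Rm)
E
```

```text
[-0.585 -0.891  2.43   0.457  1.186 -1.04 ] [ 0.62595516 -0.49432952 -0.99840208]
[ 0.35873677 -0.0817761   0.31547888]
shift [ 0.0039 -0.0194  0.0278] turn [-0.0009  0.0048 -0.0011]
```

Call:
carry_out(targets=[{"hand":25,"x":0.002,"y":-0.01,"z":0.014,"ax":0,"ay":0.005,"az":0},{"hand":25,"x":0.004,"y":-0.0194,"z":0.027,"ax":0,"ay":0.005,"az":0},{"hand":25,"x":0.004,"y":-0.0194,"z":0.027,"ax":0,"ay":0.005,"az":0},{"hand":25,"x":0.004,"y":-0.0194,"z":0.027,"ax":0,"ay":0.005,"az":0},{"hand":25,"x":0.004,"y":-0.0194,"z":0.027,"ax":0,"ay":0.005,"az":0}])

```text
t: 18.1
tool_pos: [0.3594, -0.081, 0.3195]
orientation: [1.489, 2.196, 0.611]
force: [-0.9, -0.6, -2.3]
opening: 0.0346
gripper_force: 20.0
```

```bash
cat >> h.py <<'E'
def pinview(zmin):
    s=read_state();p=camera_params("wrist"); im,d=read_camera("wrist"); P=cloud(d,p)[d>0].reshape(-1,3)
    T=R.from_rotvec(s["orientation"]).inv().apply(P-s["tool_pos"])
    k=(np.hypot(P[:,0]-.5,P[:,1]+.05)<.06)&(P[:,2]>.095)&(T[:,2]>zmin)
    print(pinfit(P[k],[.5106,-.0492,.218,-.0005]))
    for z in np.arange(zmin+.004,zmin+.045,.005):
        q=T[k][abs(T[k][:,2]-z)<.0025]; q=q[np.hypot(q[:,0],q[:,1])<.016]
        if len(q)>5: print(z.round(3),len(q),"y",((np.percentile(q[:,1],2)+np.percentile(q[:,1],98))/2).round(4),"xmax",np.percentile(q[:,0],98).round(4))
E
python3 - <<'E'
from h import *
ft(.2131,(-.0011,.0003)); held(); pinview(.228)
E
```

```text
18.1 [-0.583 -0.876  2.477  0.474  1.13  -1.077] F tool [-0.01 -2.18  1.32] [-0.12  0.26  0.07]
shift [-0.     -0.0032  0.0598] turn [0.0029 0.0013 0.0043]
toolz 0.145 1960 ymean 0.0003 xmax 0.0166 circ [-0.0011  0.0002]
toolz 0.155 1327 ymean 0.0003 xmax 0.0166 circ [-0.0001  0.0002]
toolz 0.165 1183 ymean 0.0003 xmax 0.0165 circ [0.0003 0.0002]
toolz 0.175 696 ymean 0.0001 xmax 0.0166 circ [-0.0005  0.0002]
toolz 0.185 535 ymean 0.0004 xmax 0.0167 circ [-0.0006  0.0002]
toolz 0.195 454 ymean 0.0002 xmax 0.0167 circ [-0.0006  0.0002]
toolz 0.205 398 ymean -0.0001 xmax 0.0167 circ [-0.0006  0.0002]
toolz 0.215 89 ymean 0.0007 xmax 0.0167 circ [-0.0006  0.0001]
zmax 0.2467
(array([ 5.10444617e-01, -4.94021247e-02,  2.21123778e-01, -1.21844413e-04]), np.int64(382), np.float64(0.0002008413825057808))
0.242 84 y -0.0054 xmax 0.0093
0.247 62 y -0.0045 xmax 0.0092
0.252 68 y -0.0043 xmax 0.0091
0.257 66 y -0.0038 xmax 0.0093
0.262 60 y -0.0037 xmax 0.0093
0.267 50 y -0.0031 xmax 0.0091
0.272 407 y 0.0065 xmax 0.0149
```

```bash
sed -i 's/C=np.array(.*); PSI=.218/C=np.array([.5104,-.0494,.0948]); PSI=.22/' h.py
python3 - <<'E'
from h import *
ft(.2131,(-.0006,.0002))
E
```

```text
18.2 [-0.583 -0.876  2.477  0.474  1.13  -1.077] F tool [-0.05 -1.08  0.61] [-0.12  0.29  0.02]
shift [-0.0009 -0.0031  0.0594] turn [0.0026 0.0026 0.0048]
```

Call:
carry_out(targets=[{"hand":25,"x":-0.0004,"y":-0.0033,"z":0,"ax":0.0026,"ay":0.0026,"az":0.004},{"hand":25,"x":-0.0004,"y":-0.0033,"z":0.002,"ax":0.0026,"ay":0.0026,"az":0.004},{"hand":25,"x":-0.0004,"y":-0.0033,"z":0.006,"ax":0.0026,"ay":0.0026,"az":0.004},{"hand":25,"x":-0.0004,"y":-0.0033,"z":0.01,"ax":0.0026,"ay":0.0026,"az":0.004},{"hand":25,"x":-0.0004,"y":-0.0033,"z":0.014,"ax":0.0026,"ay":0.0026,"az":0.004},{"hand":25,"x":-0.0004,"y":-0.0033,"z":0.018,"ax":0.0026,"ay":0.0026,"az":0.004},{"hand":25,"x":-0.0004,"y":-0.0033,"z":0.021,"ax":0.0026,"ay":0.0026,"az":0.004},{"hand":25,"x":-0.0004,"y":-0.0033,"z":0.021,"ax":0.0026,"ay":0.0026,"az":0.004}])

```text
t: 19.2
tool_pos: [0.3687, -0.0799, 0.2996]
orientation: [1.497, 2.198, 0.612]
force: [0.7, -0.3, -1.6]
opening: 0.0343
gripper_force: 20.0
```

Run:
```python
from h import *
ft(.2131,(-.0006,.0002)); pinview(.228)
```

```text
19.2 [-0.561 -0.811  2.481  0.48   1.064 -1.085] F tool [-0.38 -0.46  1.72] [-0.13  0.1  -0.04]
shift [-0.0008  0.0008  0.0378] turn [-0.0006 -0.0009  0.0002]
(array([ 0.51463799, -0.04673722,  0.93434159,  0.00572755]), np.int64(737), np.float64(0.0021960829031958764))
0.242 31 y 0.0015 xmax 0.0086
0.247 43 y 0.0035 xmax 0.0087
0.252 284 y 0.0097 xmax 0.014
```

Call:
carry_out(targets=[{"hand":25,"x":-0.0004,"y":0.0007,"z":0.002,"ax":0,"ay":0,"az":0},{"hand":25,"x":-0.0004,"y":0.0007,"z":0.004,"ax":0,"ay":0,"az":0},{"hand":25,"x":-0.0004,"y":0.0007,"z":0.006,"ax":0,"ay":0,"az":0},{"hand":25,"x":-0.0004,"y":0.0007,"z":0.0075,"ax":0,"ay":0,"az":0},{"hand":25,"x":-0.0004,"y":0.0007,"z":0.009,"ax":0,"ay":0,"az":0},{"hand":25,"x":-0.0004,"y":0.0007,"z":0.009,"ax":0,"ay":0,"az":0}])

```text
t: 20.0
tool_pos: [0.3745, -0.0795, 0.2944]
orientation: [1.494, 2.198, 0.609]
force: [-20.2, -3.0, 15.4]
opening: 0.0339
gripper_force: 20.0
```

Run:
```python
from h import *
ft(.2131,(-.0006,.0002))
```

```text
20.0 [-0.548 -0.78   2.474  0.48   1.035 -1.086] F tool [  2.65  -7.52 -24.29] [-0.2   1.79  0.17]
shift [ 0.0004 -0.0007  0.0303] turn [-0.0008  0.0008  0.0021]
```

Stopped at the same depth as the first. Same wiggle check.

Call:
carry_out(targets=[{"hand":25,"x":0.0015,"y":0,"z":0,"ax":0,"ay":0,"az":0},{"hand":25,"x":0.0012,"y":0.0012,"z":0,"ax":0,"ay":0,"az":0},{"hand":25,"x":0,"y":0.0015,"z":0,"ax":0,"ay":0,"az":0},{"hand":25,"x":-0.0012,"y":0.0012,"z":0,"ax":0,"ay":0,"az":0},{"hand":25,"x":-0.0015,"y":0,"z":0,"ax":0,"ay":0,"az":0},{"hand":25,"x":-0.0012,"y":-0.0012,"z":0,"ax":0,"ay":0,"az":0},{"hand":25,"x":0.0,"y":-0.0015,"z":0,"ax":0,"ay":0,"az":0},{"hand":25,"x":0,"y":0,"z":0,"ax":0,"ay":0,"az":0}])

```text
t: 21.0
tool_pos: [0.3746, -0.0795, 0.2942]
orientation: [1.495, 2.197, 0.61]
force: [-16.1, -4.8, 11.2]
opening: 0.034
gripper_force: 20.0
```

Run:
```python
from h import *
ft(.2131,(-.0006,.0002)); held()
a=cv2.resize(cv2.imread("pics/w2.png")[400:460,272:332],(300,300),interpolation=0)
t=cv2.imread("pics/top.png"); f=lambda u,v:cv2.resize(t[v-10:v+10,u-10:u+10],(250,300),interpolation=0)
cv2.imwrite("pics/z2.png",np.hstack([a,f(388,241),f(452,228)]))
```

```text
21.0 [-0.548 -0.78   2.475  0.481  1.033 -1.086] F tool [ -0.04  -7.4  -18.75] [-0.61  1.76 -0.1 ]
shift [ 0.0004 -0.0006  0.03  ] turn [-0.0002  0.0015  0.0016]
toolz 0.145 1324 ymean 0.0001 xmax 0.0167 circ [-0.0006  0.0003]
toolz 0.155 1356 ymean 0.0002 xmax 0.0168 circ [0.     0.0002]
toolz 0.165 1159 ymean 0.0001 xmax 0.0169 circ [0.0004 0.0002]
toolz 0.175 668 ymean 0.0002 xmax 0.0169 circ [-0.0003  0.0001]
toolz 0.185 552 ymean -0.0001 xmax 0.017 circ [-0.0002  0.0001]
toolz 0.195 459 ymean -0.0002 xmax 0.0172 circ [-0.0001 -0.    ]
toolz 0.205 401 ymean -0.0002 xmax 0.0173 circ [-0.     -0.0001]
toolz 0.215 61 ymean 0.0007 xmax 0.0171 circ [-0.0001 -0.0002]
toolz 0.235 29 ymean -0.0006 xmax 0.0102 circ [-0.0071 -0.0003]
zmax 0.2499
```

View pics/z2.png

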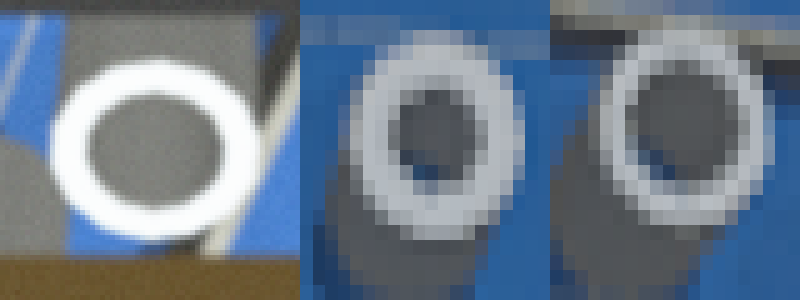

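The crops show a narrow bore on the mat sleeves and a wide one on the pen spares, which agrees with the stop at the step. The long sleeve is too tight as well and also goes in the dish.

Run:
```python
from h import *
s=read_state();R0=R.from_rotvec(s["orientation"]); print((R0.inv().apply([0,-.08,.02])+[0,0,-.03]).round(4))
```

```text
[-0.0767 -0.015  -0.0563]
```

Call:
carry_out(targets=[{"hand":25,"x":0,"y":0,"z":-0.01,"ax":0,"ay":0,"az":0},{"hand":25,"x":0,"y":0,"z":-0.02,"ax":0,"ay":0,"az":0},{"hand":25,"x":0,"y":0,"z":-0.03,"ax":0,"ay":0,"az":0},{"hand":25,"x":0,"y":0,"z":-0.032,"ax":0,"ay":0,"az":0},{"hand":25,"x":-0.025,"y":-0.005,"z":-0.04,"ax":0,"ay":0,"az":0},{"hand":25,"x":-0.077,"y":-0.015,"z":-0.056,"ax":0,"ay":0,"az":0},{"hand":25,"x":-0.077,"y":-0.015,"z":-0.056,"ax":0,"ay":0,"az":0},{"hand":25,"x":-0.077,"y":-0.015,"z":-0.056,"ax":0,"ay":0,"az":0}])

```text
t: 22.05
tool_pos: [0.3576, -0.1629, 0.3364]
orientation: [1.499, 2.198, 0.612]
force: [0.0, 0.1, -0.7]
opening: 0.0339
gripper_force: 20.0
```

Run:
```python
from h import *
s=read_state(); print(s["q"].round(3),s["force"])
go([.505,-.25,.37],tool([0,0,-1],(.94,.34,0)))
```

```text
[-0.805 -0.7    2.354  0.554  1.2   -1.308] [ 0.03165626  0.12299881 -0.71247013]
shift [-0.1344  0.1023  0.0438] turn [0.6036 0.0839 0.0257]
```

Call:
carry_out(targets=[{"hand":25,"x":-0.1344,"y":0.1023,"z":0.0438,"ax":0.6036,"ay":0.0839,"az":0.0257},{"hand":25,"x":-0.1344,"y":0.1023,"z":0.0438,"ax":0.6036,"ay":0.0839,"az":0.0257},{"hand":25,"x":-0.1344,"y":0.1023,"z":0.0438,"ax":0.6036,"ay":0.0839,"az":0.0257},{"hand":25,"x":-0.1344,"y":0.1023,"z":0.0438,"ax":0.6036,"ay":0.0839,"az":0.0257},{"hand":25,"x":-0.1344,"y":0.1023,"z":0.0438,"ax":0.6036,"ay":0.0839,"az":0.0257},{"hand":25,"x":-0.1344,"y":0.1023,"z":0.0438,"ax":0.6036,"ay":0.0839,"az":0.0257},{"hand":25,"x":-0.1344,"y":0.1023,"z":0.0438,"ax":0.6036,"ay":0.0839,"az":0.0257}])

```text
t: 22.92
tool_pos: [0.5042, -0.2491, 0.3715]
orientation: [1.801, 2.569, 0.002]
force: [-0.4, -0.1, -0.5]
opening: 0.0338
gripper_force: 20.0
```

Run:
```python
from h import *
held()
go([.505,-.25,.222],tool([0,0,-1],(.94,.34,0)))
```

```text
toolz 0.145 1322 ymean -0.0006 xmax 0.0167 circ [-0.0006  0.001 ]
toolz 0.155 1420 ymean -0.0001 xmax 0.0167 circ [0.0001 0.0009]
toolz 0.165 1196 ymean 0.0002 xmax 0.0168 circ [0.0004 0.0008]
toolz 0.175 699 ymean -0.0006 xmax 0.0169 circ [-0.0003  0.0009]
toolz 0.185 569 ymean 0.0001 xmax 0.017 circ [-0.0002  0.0009]
toolz 0.195 462 ymean 0.0006 xmax 0.0172 circ [-0.0001  0.001 ]
toolz 0.205 392 ymean 0.0008 xmax 0.0172 circ [-0.     0.001]
toolz 0.215 47 ymean 0.0001 xmax 0.0171 circ [-0.      0.0009]
zmax 0.21
shift [-4.000e-04  1.000e-04  1.497e-01] turn [0.0029 0.0027 0.0007]
```

Call:
carry_out(targets=[{"hand":25,"x":0,"y":0,"z":0.05,"ax":0.003,"ay":0.003,"az":0},{"hand":25,"x":0,"y":0,"z":0.1,"ax":0.003,"ay":0.003,"az":0},{"hand":25,"x":0,"y":0,"z":0.135,"ax":0.003,"ay":0.003,"az":0},{"hand":25,"x":0,"y":0,"z":0.146,"ax":0.003,"ay":0.003,"az":0},{"hand":25,"x":0,"y":0,"z":0.15,"ax":0.003,"ay":0.003,"az":0},{"hand":25,"x":0,"y":0,"z":0.15,"ax":0.003,"ay":0.003,"az":0}])

```text
t: 23.72
tool_pos: [0.506, -0.2506, 0.2227]
orientation: [1.803, 2.572, -0.001]
force: [0.8, 0.4, -1.3]
opening: 0.034
gripper_force: 20.0
```

Call:
carry_out(targets=[{"hand":25,"x":0,"y":0,"z":0.001,"ax":0,"ay":0,"az":0},{"hand":25,"x":0,"y":0,"z":0.002,"ax":0,"ay":0,"az":0},{"hand":25,"x":0,"y":0,"z":0.003,"ax":0,"ay":0,"az":0},{"hand":25,"x":0,"y":0,"z":0.003,"ax":0,"ay":0,"az":0}])

```text
t: 24.22
tool_pos: [0.5054, -0.2501, 0.2177]
orientation: [-1.802, -2.57, 0.002]
force: [0.9, 0.0, -1.0]
opening: 0.0337
gripper_force: 20.0
```

Call:
carry_out(targets=[{"hand":25,"x":0,"y":0,"z":0.001,"ax":0,"ay":0,"az":0},{"hand":25,"x":0,"y":0,"z":0.0015,"ax":0,"ay":0,"az":0},{"hand":25,"x":0,"y":0,"z":0.0015,"ax":0,"ay":0,"az":0}])

```text
t: 24.6
tool_pos: [0.5054, -0.2501, 0.2164]
orientation: [-1.802, -2.57, 0.002]
force: [-0.6, -0.1, 1.0]
opening: 0.034
gripper_force: 20.0
```

Call:
carry_out(targets=[{"hand":25,"x":0,"y":0,"z":0.0007,"ax":0,"ay":0,"az":0},{"hand":25,"x":0,"y":0,"z":0.0007,"ax":0,"ay":0,"az":0}])

```text
t: 24.85
tool_pos: [0.5055, -0.2501, 0.2164]
orientation: [-1.802, -2.571, 0.002]
force: [-3.6, 1.9, 6.5]
opening: 0.034
gripper_force: 20.0
```

Call:
carry_out(targets=[{"hand":55,"x":0,"y":0,"z":0,"ax":0,"ay":0,"az":0},{"hand":55,"x":0,"y":0,"z":0,"ax":0,"ay":0,"az":0},{"hand":55,"x":0,"y":0,"z":0,"ax":0,"ay":0,"az":0},{"hand":55,"x":0,"y":0,"z":-0.02,"ax":0,"ay":0,"az":0},{"hand":55,"x":0,"y":0,"z":-0.07,"ax":0,"ay":0,"az":0},{"hand":55,"x":0,"y":0,"z":-0.12,"ax":0,"ay":0,"az":0},{"hand":55,"x":0,"y":0,"z":-0.16,"ax":0,"ay":0,"az":0},{"hand":55,"x":0,"y":0,"z":-0.16,"ax":0,"ay":0,"az":0}])

```text
t: 25.85
tool_pos: [0.5069, -0.2508, 0.3821]
orientation: [1.799, 2.567, -0.001]
force: [-0.5, -0.6, 1.0]
opening: 0.0514
gripper_force: 0.0
```

Run:
```python
from h import *
look((.505,-.25),.079); look((.513,-.31),.059)
im,d=read_camera("scene"); cv2.imwrite("pics/end.png",im); print(read_state()["force"])
```

```text
look n 2212 1271 ztop 0.0778 rim circle mm ((505.5133056640625, -249.23353576660156), 16.819129943847656) side circ [ 0.4976 -0.2467]
look n 2033 1024 ztop 0.0578 rim circle mm ((512.6748046875, -309.1086120605469), 17.169084548950195) side circ [ 0.5126 -0.3087]
[-0.37251942 -0.08525565 -0.70597727]
```

View pics/end.png

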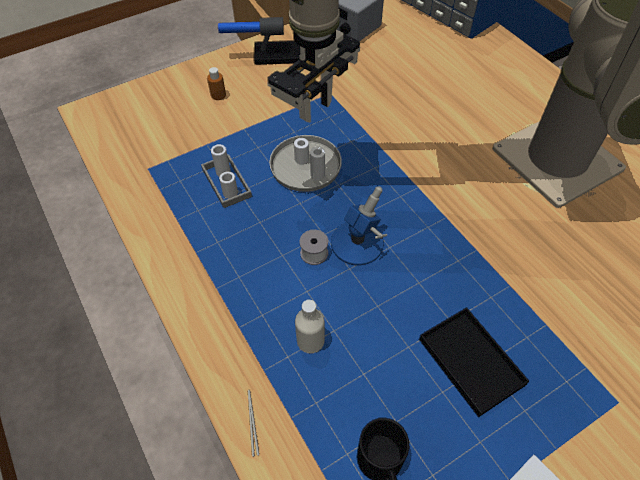

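The final picture shows both sleeves standing upright in the dish at (301,150) and (318,165). The bottle, mug, spool and pen spares haven't moved.

```bash
python3 -c "
from plant import robot
print(robot.close_job())"
```

```text
the job is handed in; nothing more can be done
None
```

Both sleeves were tested in order, short then long; each stopped at the pin's step (too tight), so both now stand upright in the steel dish, and the job is handed in at about 26 s.

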